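# Slide the parts pan through the tag-reader arch

### The arm

A 6-joint arm with a two-finger parallel gripper is mounted at the origin on the work surface. World frame = base frame: x ahead of the robot, y to its left, z up, the work surface at z = 0. Lengths are in mm, angles in rad, forces in N, time in s.
With the tool pointing down it reaches from about 350 to 875 mm from the base axis. Payload 4.2 kg.
Tool frame: the origin (TCP) lies on the mounting face of the last link; the fingertips stand 173 mm ahead of it and the grasp point (between the pads) lies 155 mm ahead of it; z points along the fingers, y is the line along which they close (so a half turn about z gives the same grasp; the last joint's range is limited). The gripper opens to 85 mm and grips with 20 to 120 N. Pads are 22 mm wide; open, the fingers measure 114 mm over their backs; the gripper's body (76 mm by 85 mm) begins 54 mm behind the grasp point. The pads swing forward as they close: fully open they stand 13 mm farther back than shut.
Start: joints at [1.465, 0.385, 0.008, 0, -1.194, -0.259], TCP at [222.944, 583.863, 404.712] pointing down, gripper open.
Joint ranges: [-3.14, 3.14], [-1.21, 2.06], [-1.07, 1.41], [-3.16, 2.05], [-2.99, -0.16], [-3.1, 3.1]. Speed limits (rad/s): [2.79, 2.79, 3.14, 3.14, 3.14, 3.14].

### API

Orientations are given as a unit quaternion [x, y, z, w].
In Python, from bench import arm gives the robot as it stands.
- The arm moves only by the tool carry_out, never from a script. Its argument "rows" is a list of rows, each a list of 7 numbers: the shift along the tool's x, y, z as a fraction of full scale, then the turn, a rotation vector about the tool's x, y, z as a fraction of full scale, then the opening, from -1 (shut) to 1 (fully open). A call has 1 to 12 rows; each row is the pose to reach, as a shift and turn from the pose commanded when the call began, along the tool's axes at that moment, turning the shorter way round; what a row does not reach only later rows make up. Full scale, the value 1, is 20 cm for a shift and pi rad for a turn. A row lasts 1/8 s, in which the tool goes at most 62.5 mm and 10.7 degrees, less where a joint would pass 70% of its speed; a pose out of reach is approached as far as the arm can. A call with a number of a shift or a turn outside -1 to 1 is refused whole. A call with a gripper value outside its range is refused whole. The fingers move at their own pace and stop on an object; the grip force is fixed at half the most. Time passes only in rows, so rows that repeat a pose let the fingers close. It gives the time, the measured TCP pose, the force, the opening and the grip force at its end, in the units of the state.
- arm.read_state(): the state, without advancing time (a new reading comes with each control period).
- arm.get_image(name): name is "side" or "top" or "wrist"; returns (picture, depth): 384x512x3 uint8, red, green, blue; 384x512 float32, mm along the optical axis (not along the pixel's ray), 0 where there is no reading.
- arm.calibration(name): a dict with "mtx" (3x3 intrinsics, pixels), "k1" (the pictures are not rectified: a ray, as slopes to the right and down, at radius r is drawn at 1 + k1 r^2 times it, then the intrinsics apply), "cam_to_world" (4x4, takes a point from camera to world coordinates). Camera axes: x right, y up, looking along -z (the intrinsics and any distortion apply to the point x, -y, -z); pixel columns grow to the right and rows downward; lengths in mm; the calibration is good to about 2 mm. A picture is of the moment at which its call begins: read the wrist's pose just before it. calibration takes no time and is no camera call; for the wrist camera it gives the pose at the moment of the call.
- arm.job_done(): hands the job in; it is judged then, once.
The state is a dict: "clock": time; "joints": joint angles; "joint_vel": joint speeds; "joint_efforts": joint torques, N m; "position": TCP position; "ee_rot": TCP orientation; "contact_force": force on the tool from outside, world axes, zero at the start; "wrist_torque": the same for the moment, N m; "gripper_width": finger opening in mm; "grasp_force": force on a finger pad.
Only numpy, scipy, OpenCV 4.12 (cv2) and the standard library are available. Lean on these libraries where they do the work, as an engineer would, in place of code of your own. Each camera call takes 0.05 s, during which the arm holds its last target. There are 200 camera calls.

### The job

The spray can is standing on the green pan mark: first slide it along the bench, upright and never lifted, onto the middle of its own red-and-white spot. Then slide the two-handled parts pan from its yellow mark, under the white tag-reader arch and out the other side, onto the middle of the green mark with its handles lined up with the mark's stripes; keep the pan flat on the bench all the way, its gear still inside. Leave everything else where it stands and let go at the end.

Things in the scene. Friction and masses are not known exactly. Their poses are not given: they have to be found in the camera images.
- pan: Round open steel parts pan, outer radius 50 mm at the rim (46 at the foot), 50 mm high, 0.5 kg more or less, loose on the bench. Origin: centre of its underside; z up. Two equal straight black bar handles stick out along its own +y and -y, from 50 to 110 mm from the centre; each is 16 mm wide (along pan x) and 12 mm high, its middle 30 mm above the bench. Either handle can be pinched across its width from above. It slides easily.
- gear: Small orange gear with a brass hub, radius 20 mm, lying loose in the pan. Origin: centre of its underside.
- can: White spray can with red bands and red cap, radius 30 mm up to 140 mm high, 180 mm high in all (cap radius 13 mm), about 0.35 kg, standing on the green mark at the start. Origin: centre of its underside; z up. Pushed low down (under 40 mm) it slides; pushed high it topples.
- can_mark: The can's own spot, painted on the bench: red disc of radius 38 mm with a white middle. Origin: its centre, on the bench. Always 110 to 130 mm farther from the robot (+x) than the green mark, give or take its slight yaw.
- start_mark: Yellow painted mark where the pan starts: ring of radius 60 mm with pairs of stripes to +y and -y (its own y axis) for the handles. Flat paint. It lies on one side of the arch, left or right, and the green mark on the other.
- goal_mark: Green painted mark, same shape as the yellow one: ring of radius 60 mm, the handle stripes run along its own y axis, to 119 mm from the centre. Origin: its centre, on the bench. Flat paint.
- arch: Fixed white tag-reader arch with grey legs, between the two pan marks. Origin: centre of the tunnel on the bench. The tunnel runs along its own y axis and is 60 mm long (y from -30 to 30 mm), 200 mm wide between the legs (along its x) and 80 mm high; outside it is 228 mm wide (280 mm over its flat feet, which are 75 mm long and 5 mm thick) and 132 mm high. A gripper holding a handle cannot pass through it.
- bottle: Bystander: green bottle, radius 27 mm, 130 mm high, standing about 160 mm beyond (+x) the yellow mark. Origin: centre of its underside.
- label_roll: Bystander: roll of paper labels, radius 50 mm, 60 mm high, behind the arch. Origin: centre of its underside.
- cup: Bystander: black cup, radius 34 mm, 75 mm high, at the back. Origin: centre of its underside.
- screwdriver: Bystander: yellow screwdriver, 190 mm long, lying near the robot.
- wipes: Bystander: yellow pack of wipes, 100 x 200 x 45 mm, on the right.
- carton: Bystander: cardboard carton, 120 x 90 x 80 mm, on the left.
Mind the look-alikes: they are no part of the job. What is meant by the can is not blue, and is the larger of those in its own colour.

How it is judged (in metres and radians):
On the way, in this order (a step that is already met when the one before it is completed fails the run):
1. the spray can stands at rest on its own spot (centre within 20 mm) (horizontal distance between can and can_mark below 0.02 m and angle between can's own z axis and vertical below 0.1 rad and linear speed of can below 0.02 m/s), for 0.2 s.
2. the pan passes under the arch (centre within 40 mm of the tunnel's centre) (horizontal distance between pan and arch below 0.04 m), for 0.05 s.
At the end, for the whole second after the job is handed in: The can stands upright and still with its centre within 20 mm of its spot's centre; the pan rests flat and still on the bench within 20 mm of the green mark's centre, its handles within 0.2 rad of the stripes' line, the gear inside it (all of step 1 and horizontal distance between pan and goal_mark below 0.02 m and angle between the y axis of pan and the y axis of goal_mark, either way round below 0.2 rad and angle between pan's own z axis and vertical below 0.05 rad and height (world z) of pan below 0.005 m and linear speed of pan below 0.02 m/s and distance between gear and pan below 0.05 m); the robot touches nothing.
It fails at once if the pan is lifted off the bench (over 12 mm) or tipped (over 0.17 rad) (height (world z) of pan above 0.012 m or angle between pan's own z axis and vertical above 0.17 rad).
It fails at once if the can is lifted (over 12 mm) or tips over (over 0.35 rad) (height (world z) of can above 0.012 m or angle between can's own z axis and vertical above 0.35 rad).
It fails at once if a bystander is moved by more than 30 mm (distance of any of bottle, label_roll, cup, screwdriver, wipes, carton from where it was at the start of the episode above 0.03 m).
It also fails if it takes over 72 s, if anything falls off the work surface, if the arm or the gripper's body presses on something with over 40 N, if the wrist force passes 120 N, or if a joint passes its speed limit or range.

## Working session

There is one attempt and no reset: what is moved stays moved. The work goes in short steps, Python scripts to look and compute and a tool call to move; the robot and the scene stay as the last step left them, time stands still between calls to the robot, and variables do not carry over. Pictures are saved under pics/ and viewed, at most 10 in all, crops included, and the job is handed in when it is done.

Besides the shell and the picture viewer there is one more tool, called after ">>>" as a command line: name --pt "numbers of a row" for each row, then --argument value for the rest. carry_out: Moves the arm, as the interface text tells. Its arguments: {"type":"object","properties":{"rows":{"type":"array"}},"required":["rows"]}

```bash
mkdir -p pics; cat > h.py <<'E'
from bench import arm
import numpy as np, cv2
from scipy.spatial.transform import Rotation as R
def grab(n,f):
    c=arm.calibration(n); p,d=arm.get_image(n)
    cv2.imwrite(f'pics/{f}.png',p[:,:,::-1]); np.savez(f'{f}.npz',p=p,d=d,m=c['mtx'],k=c['k1'],T=c['cam_to_world']); return p,d,c
def load(f): 
    z=np.load(f'{f}.npz'); return z['p'],z['d'],z['m'],float(z['k']),z['T']
def rays(m,k,uv):
    uv=np.asarray(uv,float).reshape(-1,1,2)
    return cv2.undistortPoints(uv,m,np.array([k,0,0,0,0.]) ).reshape(-1,2)
def cloud(f):
    p,d,m,k,T=load(f); H,W=d.shape
    u,v=np.meshgrid(np.arange(W),np.arange(H)); r=rays(m,k,np.stack([u,v],-1)).reshape(H,W,2)
    P=np.stack([r[...,0]*d,-r[...,1]*d,-d,np.ones_like(d)],-1)@np.array(T).T
    P=P[...,:3]; P[d==0]=np.nan; return p,P
def onplane(f,uv,z=0):
    p,d,m,k,T=load(f); r=rays(m,k,uv); D=np.c_[r[:,0],-r[:,1],-np.ones(len(r))]@T[:3,:3].T
    o=T[:3,3]; return o+D*((z-o[2])/D[:,2])[:,None]
E
python3 - <<'E'
from h import *
for n in ('top','side'): grab(n,n+'0')
a=cv2.imread('pics/top0.png');cv2.imwrite('pics/top0b.png',cv2.resize(a,(800,600)))
p,P=cloud('top0')
s=arm.read_state(); print(s['clock'],s['position'],s['ee_rot'],s['contact_force'])
print(R.from_quat(s['ee_rot']).as_matrix().round(3))
print(P[10,10],P[10,500],P[370,10],P[370,500])
E
```

```text
0.1 [222.8969761  583.69196706 403.72211322] [ 9.83393106e-01 -1.81485566e-01 -1.23938225e-04  9.86184239e-04] [ 0.22479325 -0.78073363 -0.2793304 ]
[[ 0.934 -0.357 -0.001]
 [-0.357 -0.934 -0.002]
 [ 0.     0.002 -1.   ]]
[1589.468623   1259.27646603 -758.13276941] [ 1574.65249568 -1300.34916451  -738.62083368] [3.71262220e+00 7.20275499e+02 6.90857737e-01] [  86.82277313 -591.1750798   280.29942271]
```

View pics/top0b.png

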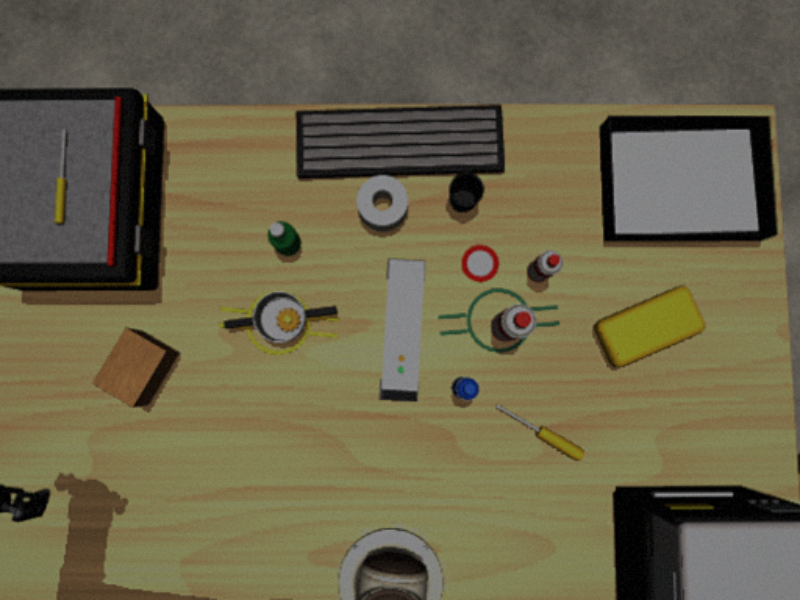

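View pics/side0.png

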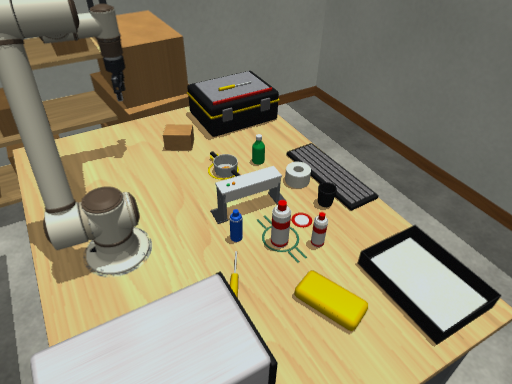

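The top view (800x600 scale) shows three can candidates:
- The red and white can at (517,322), on the green mark.
- A smaller red and white can at (546,263).
- A blue can at (466,389).

The one on the green mark fits, being not blue and the larger of its colour. The pan is at (280,318), the arch at (404,328) and the can spot at (480,263).

```bash
cat > meas.py <<'E'
from h import *
def uvmask(mask): 
    v,u=np.nonzero(mask); return np.c_[u,v]
def marks(f):
    p,P=cloud(f); hsv=cv2.cvtColor(p,cv2.COLOR_RGB2HSV); return p,P,hsv
def circ(xy,r=None):
    from scipy.optimize import least_squares
    c0=np.median(xy,0)
    g=lambda q: np.hypot(*(xy-q[:2]).T)-(q[2] if r is None else r)
    s=least_squares(g,[*c0,50.][:3 if r is None else 2],loss='soft_l1',f_scale=2); return s.x
E
python3 - <<'E'
from meas import *
p,P,h=marks('top0')
X,Y,Z=P[...,0],P[...,1],P[...,2]
uu,vv=np.meshgrid(np.arange(512),np.arange(384))
def box(u0,u1,v0,v1): return (uu>=u0*.64)&(uu<=u1*.64)&(vv>=v0*.64)&(vv<=v1*.64)
H,S,V=h[...,0],h[...,1],h[...,2]
# green
g=box(435,562,280,360)&(H>50)&(H<100)&(S>90)
G=onplane('top0',uvmask(g))[:,:2]; print('green',len(G),G.mean(0))
# yellow
y=box(215,340,280,360)&(H>22)&(H<35)&(S>150)&(Z<10)
Yw=onplane('top0',uvmask(y))[:,:2]; print('yel',len(Yw),Yw.mean(0))
# can mark
r=box(455,503,238,285)&((H<8)|(H>170))&(S>120)
Rm=onplane('top0',uvmask(r))[:,:2]; print('canmark',len(Rm),(Rm.min(0)+Rm.max(0))/2,circ(Rm,33))
# ring fit + stripes
from scipy.optimize import least_squares
def markfit(A,c0,yaw0):
    # model: dist to ring r (free) or to stripe lines x'=+-w, |y'|in 60..119
    def g(q):
        d=A-q[:2]; c,s=np.cos(q[2]),np.sin(q[2]); x=d@[c,s]; y=d@[-s,c]
        ring=np.abs(np.hypot(x,y)-57)
        st=np.hypot(np.abs(np.abs(x)-q[3]),np.maximum(0,np.abs(y)-119)+np.maximum(0,60-np.abs(y)))
        return np.minimum(ring,st)
    best=None
    for a in np.linspace(-.5,.5,11):
        s=least_squares(g,[*c0,a,15.],loss='soft_l1',f_scale=3,diff_step=1e-3)
        if best is None or s.cost<best.cost: best=s
    return best.x,best.cost/len(A)
print(markfit(G,(G.min(0)+G.max(0))/2,0)); print(markfit(Yw,(Yw.min(0)+Yw.max(0))/2,0))
# can
for n,b in (('can',(490,550,295,350)),('small',(525,565,245,290)),('blue',(445,490,370,410)),('bottle',(260,310,215,260))):
    m=box(*b)&(Z>20); q=P[m]; zt=np.nanmax(q[:,2]); t=q[q[:,2]>zt-25]; print(n,zt,t[:,:2].mean(0),len(t), q[(q[:,2]>zt-60)][:,:2].mean(0))
# arch
m=box(370,435,245,410)&(Z>110); q=P[m][:,:2]; rc=cv2.minAreaRect(q.astype(np.float32)); print('arch',rc,np.median(P[m][:,2]),q.mean(0))
# pan
m=box(215,345,280,360)&(Z>43)&(Z<60); q=P[m][:,:2]; print('pan rim',len(q),circ(q),(q.min(0)+q.max(0))/2)
m=box(215,345,280,360)&(V<60)&(Z>22)&(Z<45); q=P[m][:,:2]
c=circ(P[box(215,345,280,360)&(Z>43)&(Z<60)][:,:2])[:2]; d=np.hypot(*(q-c).T); q=q[(d>60)&(d<115)]; 
w=np.linalg.svd(q-c,full_matrices=False)[2][0]; print('handle dir',w,len(q),q.mean(0)); print('handle ext',((q-c)@w).min(),((q-c)@w).max())
m=box(215,345,280,360)&(H>5)&(H<20)&(S>170)&(np.hypot(X-c[0],Y-c[1])<45); print('gear',P[m].mean(0),m.sum())
a=cv2.imread('pics/top0.png')[145:265,270:370]; cv2.imwrite('pics/crop.png',cv2.resize(a,None,fx=5,fy=5,interpolation=cv2.INTER_CUBIC))
E
```

```text
green 252 [ 502.58488636 -205.43476499]
yel 302 [483.19300428 221.18644427]
canmark 206 [ 614.65051995 -180.98755892] [ 615.95546798 -180.54857806]
(array([ 5.01097526e+02, -2.14417493e+02,  8.44229266e-02,  1.60605583e+01]), np.float64(2.879487442356827))
(array([ 4.96853085e+02,  2.22486085e+02, -9.28179275e-02,  1.60397700e+01]), np.float64(3.844380345534732))
can 186.7900891224208 [ 487.93865108 -227.06343476] 92 [ 487.5396445  -224.73177754]
small 140.95209360915396 [ 597.7709896  -292.44927001] 77 [ 596.64226268 -290.67616326]
blue 131.19992522912935 [ 368.76291662 -138.99751968] 96 [ 369.4660302  -138.65692237]
bottle 134.46016445341752 [656.51690482 205.07702167] 71 [652.63374524 201.65880152]
arch ((483.8992004394531, -23.42272186279297), (63.99156188964844, 232.33470153808594), 86.48616027832031) 131.84893744410977 [482.49066493 -23.26199939]
pan rim 132 [505.52079607 213.37435999  48.10387957] [505.79871733 204.52751256]
handle dir [ 0.13173261 -0.99128529] 151 [504.58266817 211.20991795]
handle ext -106.02968233194564 108.65267302859986
gear [497.29839522 201.19462332  15.05983631] 38
```

View pics/crop.png

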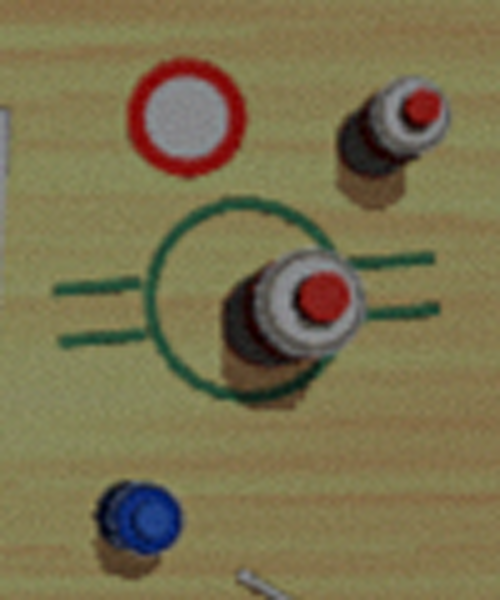

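The crop confirms it: the big can with the red cap is on the green ring (cap at about (323,297) in the crop), the smaller twin is at (422,108), and the blue one at (140,520). My plan is to pinch the can's cap from above along the slide direction and slide it.

```bash
cat > go.py <<'E'
from h import *
import sys
# args: grasp x y z, direction(deg) of tool y (mod 180)
def go(x,y,z,ang):
    s=arm.read_state(); Rm=R.from_quat(s['ee_rot']).as_matrix()
    best=None
    for k in (0,180):
        b=np.radians(ang+k); yv=np.array([np.cos(b),np.sin(b),0]); zv=np.array([0,0,-1.]); xv=np.cross(yv,zv)
        T=np.c_[xv,yv,zv]; w=R.from_matrix(Rm.T@T).as_rotvec()
        if best is None or np.linalg.norm(w)<np.linalg.norm(best[0]): best=(w,T)
    w,T=best; tcp=np.array([x,y,z])-155*T[:,2]
    d=Rm.T@(tcp-s['position'])
    g=s['position']+155*Rm[:,2]
    print('clock',round(s['clock'],2),'grasp',g.round(1),'width',s['gripper_width'],'gf',s['grasp_force'],'F',np.round(s['contact_force'],1),'j',np.round(s['joints'],2))
    print('shift',(d/200).round(3),'turn',(w/np.pi).round(4))
if __name__=='__main__': go(*map(float,sys.argv[1:5]))
E
python3 - <<'E'
from meas import *
p,P,h=marks('top0'); H,S=h[...,0],h[...,1]
# cap red: centroid at z=180 ; shoulder white
uu,vv=np.meshgrid(np.arange(512),np.arange(384))
m=((H<8)|(H>172))&(S>130)&(uu>325)&(uu<345)&(vv>196)&(vv<214)
q=onplane('top0',uvmask(m),180); print(m.sum(),q.mean(0),(q.min(0)+q.max(0))/2,np.ptp(q,axis=0))
E
python3 go.py 487.5 -226 260 19.4
```

```text
83 [ 487.10918402 -227.77304906  180.        ] [ 486.52484581 -227.4069153   180.        ] [24.11275884 26.85232905  0.        ]
clock 0.1 grasp [222.8 583.4 248.7] width 85.05449349934662 gf 0.0 F [ 0.2 -0.8 -0.3] j [ 1.46  0.39  0.01 -0.   -1.19 -0.26]
shift [ 2.681  3.31  -0.05 ] turn [ 0.0006 -0.0003  0.276 ]
```

>>> carry_out --pt "0.81 1 0 0 0 0 1" --pt "0.81 1 0 0 0 0 1" --pt "0.81 1 0 0 0 0 1" --pt "0.81 1 0 0 0 0 1" --pt "0.81 1 0 0 0 0 1" --pt "0.81 1 0 0 0 0 1"

```text
clock: 0.85
position: [303.1, 339.0, 404.9]
ee_rot: [0.983, -0.182, 0.0, -0.0]
contact_force: [-0.9, 0.3, -0.0]
gripper_width: 85.3
grasp_force: 0.0
```

>>> carry_out --pt "0.81 1 0 0 0 0 1" --pt "0.81 1 0 0 0 0 1" --pt "0.81 1 0 0 0 0 1" --pt "0.81 1 0 0 0 0 1" --pt "0.81 1 0 0 0 0 1" --pt "0.81 1 0 0 0 0 1"

```text
clock: 1.6
position: [383.6, 95.3, 404.6]
ee_rot: [0.983, -0.182, -0.0, -0.0]
contact_force: [-0.3, -0.9, -0.2]
gripper_width: 85.4
grasp_force: 0.0
```

>>> carry_out --pt "0.81 1 0 0 0 0.27 1" --pt "0.81 1 0 0 0 0.27 1" --pt "0.81 1 0 0 0 0.27 1" --pt "0.81 1 0 0 0 0.27 1" --pt "0.81 1 0 0 0 0.27 1" --pt "0.81 1 0 0 0 0.27 1" --pt "0.81 1 0 0 0 0.27 1"

```text
clock: 2.48
position: [463.4, -148.4, 404.6]
ee_rot: [0.823, -0.568, -0.0, 0.0]
contact_force: [0.2, -0.4, -0.5]
gripper_width: 85.2
grasp_force: 0.0
```

```bash
python3 go.py 487 -227.3 240 19.9
```

```text
clock 2.48 grasp [ 463.4 -148.4  249.6] width 85.21254867750984 gf 0.0 F [ 0.2 -0.4 -0.5] j [ 0.02  0.15 -0.32 -0.   -1.1   0.34]
shift [0.411 0.03  0.048] turn [0.     0.0001 0.0047]
```

>>> carry_out --pt "0.411 0.03 0.0 0 0 0.005 1" --pt "0.411 0.03 0.0 0 0 0.005 1" --pt "0.411 0.03 0.0 0 0 0.005 1"

```text
clock: 2.85
position: [486.4, -228.9, 404.4]
ee_rot: [0.817, -0.576, -0.0, 0.0]
contact_force: [-1.1, 0.1, -0.9]
gripper_width: 85.5
grasp_force: 0.0
```

```bash
python3 - <<'E'
from meas import *
grab('wrist','w1'); p,P,h=marks('w1'); H,S=h[...,0],h[...,1]
m=((H<8)|(H>172))&(S>130); 
q=P[m&(P[...,2]>172)]; print(m.sum(),len(q),np.mean(q,0),np.ptp(q,axis=0)) if len(q) else print(m.sum())
r=P[(P[...,2]>132)&(P[...,2]<150)]; print(len(r),circ(r[:,:2]) if len(r)>20 else '')
z=P[m&(P[...,2]<10)]; print(len(z), circ(z[:,:2],33) if len(z)>20 else '')
E
python3 go.py 487 -227.3 166 19.9
```

```text
2697 967 [ 489.95430989 -230.81205617  184.97856446] [119.35949562  60.92724237 155.59219359]
1612 [ 512.34944788 -336.96640842   95.37149242]
1031 [ 615.22445496 -180.66117205]
clock 2.9 grasp [ 486.  -228.3  249.5] width 85.52281790270244 gf 0.0 F [-0.7  0.6  0.6] j [-0.14  0.24 -0.21 -0.   -1.13  0.48]
shift [-0.003 -0.006  0.417] turn [ 0.0001  0.0002 -0.0014]
```

View pics/w1.png

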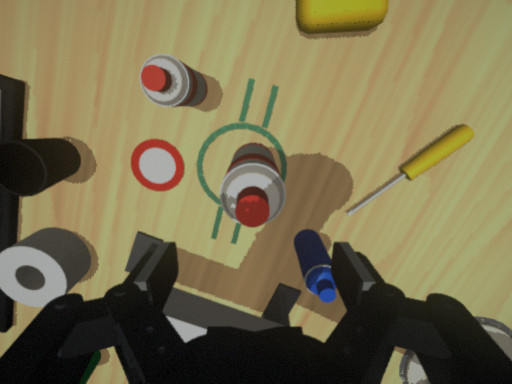

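The wrist view shows the big can with its cap at (253,208), its spot at (157,164), the green ring at (242,165), and the fingers at about (160,270) and (350,270).

```bash
python3 - <<'E'
from meas import *
p,P,h=marks('w1'); H,S=h[...,0],h[...,1]
uu,vv=np.meshgrid(np.arange(512),np.arange(384))
m=((H<8)|(H>172))&(S>130)&(uu>225)&(uu<285)&(vv>185)&(vv<232)
q=P[m&(P[...,2]>174)&(P[...,2]<184)]; print(len(q),q.mean(0),np.ptp(q,axis=0),circ(q[:,:2],13))
r=P[(P[...,2]>133)&(P[...,2]<147)&(uu>210)&(uu<295)&(vv>150)&(vv<240)];print(len(r),(r.min(0)+r.max(0))/2,np.ptp(r,axis=0))
# green fit
g=(H>50)&(H<90)&(S>90)&(uu>190)&(uu<295)&(vv>75)&(vv<245)&(P[...,2]<8)
G=P[g][:,:2]; np.save('G.npy',G); d=circ(G[np.hypot(*(G-[501,-214]).T)<70],58); print('ring',d,len(G))
far=G[np.hypot(*(G-d).T)>68]; s=far-d; s[s[:,1]>0]*=-1
l=s; w=np.linalg.svd(np.r_[l,-l]); w=w[2][0]; print('yaw via stripes',np.degrees(np.arctan2(w[1],w[0])),len(far))
E
```

```text
906 [ 488.49830252 -230.72329025  179.43975656] [26.04756801 26.67871295  7.35735938] [ 488.29269893 -229.63598659]
807 [ 487.88653712 -229.87049906  140.12586673] [60.64021607 60.68947221 13.73109288]
ring [ 502.68120186 -218.23287114] 682
yaw via stripes 94.87957337387039 283
```

>>> carry_out --pt "0.009 -0.007 0.2 0 0 0 1" --pt "0.009 -0.007 0.3 0 0 0 0.3" --pt "0.009 -0.007 0.36 0 0 0 0.0" --pt "0.009 -0.007 0.4 0 0 0 0" --pt "0.009 -0.007 0.417 0 0 0 0" --pt "0.009 -0.007 0.417 0 0 0 0"

```text
clock: 3.65
position: [488.7, -230.3, 324.1]
ee_rot: [0.818, -0.576, 0.002, -0.0]
contact_force: [-2.1, 0.6, 9.4]
gripper_width: 42.5
grasp_force: 4.0
```

>>> carry_out --pt "0 0 0 0 0 0 -0.3" --pt "0 0 0 0 0 0 -0.4" --pt "0 0 0 0 0 0 -0.5" --pt "0 0 0 0 0 0 -0.6" --pt "0 0 0 0 0 0 -1" --pt "0 0 0 0 0 0 -1" --pt "0 0 0 0 0 0 -1"

```text
clock: 4.53
position: [489.4, -231.0, 329.0]
ee_rot: [0.818, -0.575, 0.005, -0.0]
contact_force: [-5.3, 2.5, 26.3]
gripper_width: 24.7
grasp_force: 96.5
```

```bash
python3 go.py 615.3 -180.7 166 19.9
```

```text
clock 4.53 grasp [ 490.7 -231.9  174. ] width 24.71999519011675 gf 96.51040476375783 F [-5.3  2.5 26.3] j [-0.14  0.31 -0.31  0.01 -0.94  0.48]
shift [-0.024 -0.677  0.044] turn [-0.0019 -0.0027 -0.0005]
```

>>> carry_out --pt "0 0 -0.02 0 0 0 -1" --pt "0 0 -0.036 0 0 0 -1" --pt "0 0 -0.036 0 0 0 -1"

```text
clock: 4.9
position: [488.2, -230.3, 329.2]
ee_rot: [0.817, -0.576, 0.001, -0.0]
contact_force: [-0.4, 0.7, 5.6]
gripper_width: 24.3
grasp_force: 91.2
```

```bash
python3 go.py 615.3 -180.7 166 19.9
```

```text
clock 4.9 grasp [ 488.4 -230.3  174.2] width 24.346359244210916 gf 91.17621941936932 F [-0.4  0.7  5.6] j [-0.14  0.31 -0.31  0.   -0.95  0.48]
shift [-0.02  -0.682  0.042] turn [-0.0002 -0.0002 -0.0015]
```

>>> carry_out --pt "-0.001 -0.03 0 0 0 0 -1" --pt "-0.003 -0.08 0 0 0 0 -1" --pt "-0.004 -0.14 0 0 0 0 -1" --pt "-0.006 -0.2 0 0 0 0 -1" --pt "-0.008 -0.27 0 0 0 0 -1" --pt "-0.01 -0.34 0 0 0 0 -1" --pt "-0.012 -0.41 0 0 0 0 -1" --pt "-0.014 -0.48 0 0 0 0 -1" --pt "-0.016 -0.55 0 0 0 0 -1" --pt "-0.018 -0.61 0 0 0 0 -1" --pt "-0.02 -0.66 0 0 0 0 -1" --pt "-0.02 -0.682 0 0 0 0 -1"

```text
clock: 6.4
position: [613.4, -181.9, 329.7]
ee_rot: [0.817, -0.576, -0.004, 0.005]
contact_force: [-8.7, -3.1, 12.3]
gripper_width: 24.5
grasp_force: 89.2
```

```bash
python3 - <<'E'
from h import *
grab('side','side1'); a=cv2.imread('pics/side1.png')[120:300,200:400]; cv2.imwrite('pics/s1c.png',cv2.resize(a,None,fx=3,fy=3))
E
python3 go.py 615.3 -180.7 174 19.9
```

```text
clock 6.45 grasp [ 612.2 -182.2  174.6] width 24.190863555550163 gf 88.79607206959605 F [-6.2 -2.8 12.3] j [-0.03  0.47 -0.05  0.   -1.06  0.38]
shift [-0.002 -0.009  0.003] turn [ 0.0034  0.0002 -0.0014]
```

View pics/s1c.png

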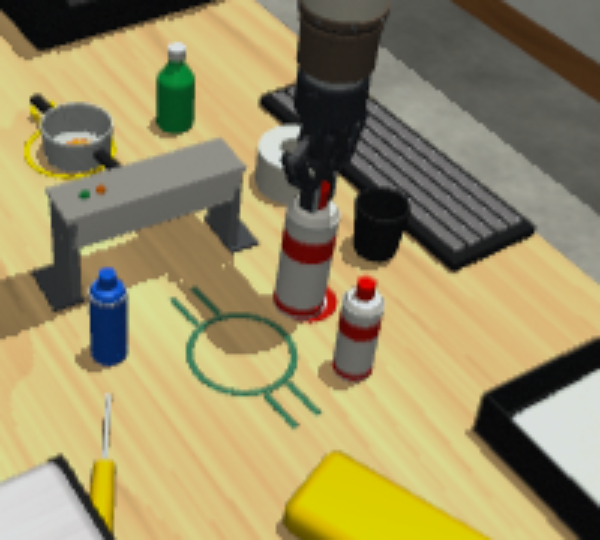

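>>> carry_out --pt "0 0 0 0 0 0 -0.44" --pt "0 0 0 0 0 0 -0.4" --pt "0 0 0 0 0 0 -0.3" --pt "0 0 -0.01 0 0 0 -0.1" --pt "0 0 -0.02 0 0 0 0.1" --pt "0 0 -0.04 0 0 0 0.1" --pt "0 0 -0.2 0 0 0 0.1" --pt "0 0 -0.45 0 0 0 0.5" --pt "0 0 -0.45 0 0 0 1"

```text
clock: 7.58
position: [615.9, -181.0, 424.0]
ee_rot: [0.817, -0.576, 0.005, -0.002]
contact_force: [-0.6, -0.6, -0.2]
gripper_width: 79.9
grasp_force: 0.0
```

```bash
cat > can.py <<'E'
from meas import *
import sys
def can(f,c0):
    p,P,h=marks(f); D=np.hypot(P[...,0]-c0[0],P[...,1]-c0[1])<55; H,S=h[...,0],h[...,1]; Z=P[...,2]
    red=((H<8)|(H>172))&(S>130)
    q=P[D&red&(Z>174)&(Z<187)]; r=P[D&(Z>133)&(Z<147)]
    print('cap',len(q),q.mean(0),'shoulder',len(r),(r.min(0)+r.max(0))/2,np.ptp(r,axis=0))
def mark(f,c0,lo,hi,yaw0=0):
    from scipy.optimize import least_squares
    p,P,h=marks(f); H,S=h[...,0],h[...,1]
    g=(H>lo)&(H<hi)&(S>90)
    q=onplane(f,uvmask(g))[:,:2]; A=q[(np.abs(q-c0)<[80,135]).all(1)]
    def fn(q):
        d=A-q[:2]; c,s=np.cos(q[2]),np.sin(q[2]); x=d@[c,s]; y=d@[-s,c]
        ring=np.abs(np.hypot(x,y)-q[4]); st=np.hypot(np.abs(np.abs(x)-q[3]),np.maximum(0,np.abs(y)-119)+np.maximum(0,60-np.abs(y)))
        return np.minimum(ring,st)
    s=min((least_squares(fn,[*c0,a,14.,58],loss='soft_l1',f_scale=2,diff_step=1e-3) for a in np.linspace(-.3,.3,7)),key=lambda s:s.cost)
    print('mark',s.x.round(3),len(A),np.median(fn(s.x)))
E
python3 - <<'E'
from can import *
grab('wrist','w2');grab('top','top2')
for f in('w2','top2'):
    can(f,(612,-182)); mark(f,(501,-214),50,92)
E
python3 go.py 484 -23 250 0
```

```text
cap 755 [ 606.00224013 -181.82618301  179.44353072] shoulder 714 [ 605.4632264  -181.28115431  140.27510061] [60.44252929 60.85745863 13.41764487]
mark [ 5.00677e+02 -2.16066e+02  1.28000e-01  1.24920e+01  6.03090e+01] 109 0.6621443196090198
cap 77 [ 604.98988956 -179.36759772  180.52630937] shoulder 100 [ 605.75135529 -180.1792855   140.31538855] [56.88519859 59.24042456 12.77403322]
mark [ 5.01046e+02 -2.16569e+02  8.30000e-02  1.60810e+01  6.01790e+01] 279 1.1885604193226769
clock 7.67 grasp [ 615.3 -180.7  264. ] width 85.35571228900554 gf 0.0 F [0.3 0.2 0.1] j [-0.03  0.4   0.07 -0.   -1.24  0.38]
shift [-0.963  0.353  0.07 ] turn [-4.000e-04  1.000e-04  1.089e-01]
```

Can stands at (605.6,-181), 10 mm from the spot's centre and within tolerance. Next is the pan.

```bash
python3 go.py 492 308 250 7.6; python3 - <<'E'
from can import *
mark('top0',(497,222),22,35)
E
```

```text
clock 7.67 grasp [ 615.3 -180.7  264. ] width 85.35571228900554 gf 0.0 F [0.3 0.2 0.1] j [-0.03  0.4   0.07 -0.   -1.24  0.38]
shift [-2.508 -0.24   0.07 ] turn [-0.0005  0.      0.0666]
mark [4.99801e+02 2.23326e+02 8.00000e-02 3.77240e+01 7.62480e+01] 2109 11.737873369705937
```

>>> carry_out --pt "-1 -0.095 0 0 0 0 1" --pt "-1 -0.095 0 0 0 0 1" --pt "-1 -0.095 0 0 0 0 1" --pt "-1 -0.095 0 0 0 0 1"

```text
clock: 8.18
position: [564.9, 16.8, 417.4]
ee_rot: [0.818, -0.575, -0.001, 0.001]
contact_force: [-0.4, -0.2, 0.0]
gripper_width: 85.3
grasp_force: 0.0
```

>>> carry_out --pt "-1 -0.095 0 0 0 0 1" --pt "-1 -0.095 0 0 0 0 1" --pt "-1 -0.095 0 0 0 0 1" --pt "-1 -0.095 0 0 0 0 1" --pt "-1 -0.095 0 0 0 0 1"

```text
clock: 8.8
position: [516.8, 209.0, 417.5]
ee_rot: [0.817, -0.576, -0.0, 0.001]
contact_force: [-0.9, 0.5, 0.7]
gripper_width: 85.1
grasp_force: 0.0
```

>>> carry_out --pt "-0.5 -0.05 0 0 0 0.066 1" --pt "-0.5 -0.05 0 0 0 0.066 1" --pt "-0.5 -0.05 0 0 0 0.066 1" --pt "-0.5 -0.05 0 0 0 0.066 1"

```text
clock: 9.3
position: [493.3, 304.8, 418.1]
ee_rot: [0.753, -0.659, 0.0, 0.001]
contact_force: [0.4, -0.6, 0.7]
gripper_width: 85.5
grasp_force: 0.0
```

```bash
cat > pan.py <<'E'
from meas import *
def pan(f,c0,pr=True):
    p,P,h=marks(f); X,Y,Z=P[...,0],P[...,1],P[...,2]; V=h[...,2]; S=h[...,1]
    D=np.hypot(X-c0[0],Y-c0[1]); rim=P[(D<75)&(Z>45)&(Z<54)][:,:2]; c=circ(rim,48)
    D=np.hypot(X-c[0],Y-c[1]); q=P[(D>58)&(D<112)&(Z>31)&(Z<41)&(V<80)][:,:2]
    a=np.array([0,1.])
    s=(q-c)[:,1]>0
    print(f,'rim',len(rim),c.round(1),'free',circ(rim).round(1))
    for n,t in(('+',s),('-',~s)):
        k=q[t]
        if len(k)>20:
            m=k.mean(0); w=np.linalg.svd(k-m,full_matrices=False)[2][0]; w*=np.sign(w[1]); t_=(k-m)@w
            print(' handle',n,len(k),'mid',m.round(1),'yaw',np.arctan2(-w[0],w[1]).round(3),'ends',(m+w*t_.min()).round(1),(m+w*t_.max()).round(1))
    o=(h[...,0]>5)&(h[...,0]<22)&(S>170)&(D<45)&(Z<30)&(Z>2)
    if o.any(): print(' gear',P[o].mean(0).round(1),o.sum())
E
python3 - <<'E'
from pan import *
grab('wrist','w3'); pan('w3',(505,212)); pan('top2',(505,212))
E
python3 go.py 492 308 30 7.6
```

```text
w3 rim 838 [504.5 212.7] free [504.5 212.6  47.6]
 handle + 405 mid [494.1 294.3] yaw 0.133 ends [497.3 270.6] [490.8 319.3]
 handle - 556 mid [515.6 133.8] yaw 0.126 ends [518.2 113.1] [512.8 155.4]
 gear [497.9 197.2  15.4] 413
top2 rim 113 [505.5 213.6] free [505.5 213.6  48.1]
 handle + 78 mid [494.3 296.5] yaw 0.155 ends [498.3 271. ] [490.5 320.4]
 handle - 82 mid [516.1 130.5] yaw 0.169 ends [520.3 105.6] [511.8 155.7]
 gear [501.5 199.1  15.6] 110
clock 9.35 grasp [493.2 304.5 263.3] width 85.28415986389982 gf 0.0 F [ 0.2 -0.1 -0.3] j [ 0.83  0.3  -0.08  0.   -1.19 -0.7 ]
shift [-0.019  0.004  1.166] turn [ 0.0002 -0.0002  0.    ]
```

View pics/w3.png

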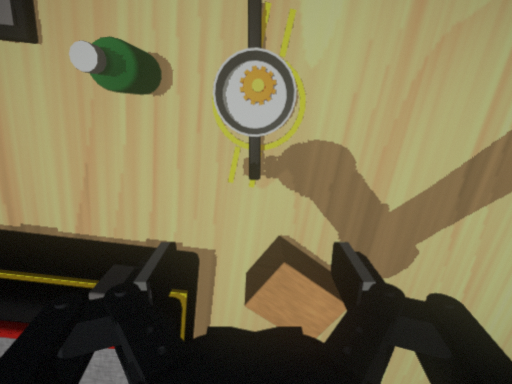

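The wrist view shows the pan at (255,92) with the gear inside at (259,86), and its near handle at (254,160). The carton at (295,285) is clear of the grip.

>>> carry_out --pt "-0.024 0.005 0.3 0 0 0 0.2" --pt "-0.024 0.005 0.6 0 0 0 0.2" --pt "-0.024 0.005 0.9 0 0 0 0.2" --pt "-0.024 0.005 0.9 0 0 0 0.2"

```text
clock: 9.85
position: [490.4, 308.2, 234.3]
ee_rot: [0.752, -0.659, -0.0, 0.006]
contact_force: [0.0, -0.7, 0.3]
gripper_width: 51.4
grasp_force: 0.0
```

>>> carry_out --pt "0 0 0.12 0 0 0 0.2" --pt "0 0 0.19 0 0 0 0.2" --pt "0 0 0.23 0 0 0 0.2" --pt "0 0 0.24 0 0 0 0.2" --pt "0 0 0.24 0 0 0 0.2"

```text
clock: 10.48
position: [491.2, 311.1, 191.2]
ee_rot: [0.753, -0.658, 0.0, -0.001]
contact_force: [-0.1, -0.0, -0.3]
gripper_width: 51.2
grasp_force: 0.0
```

```bash
python3 go.py 491.6 309 33 7.7
```

```text
clock 10.47 grasp [491.4 311.2  36.2] width 51.20601391323746 gf 0.0 F [-0.1 -0.  -0.3] j [ 0.84  0.55 -0.34  0.   -0.68 -0.71]
shift [ 0.011 -0.     0.016] turn [-0.0003  0.0002  0.0002]
```

>>> carry_out --pt "0.011 0 0.012 0 0 0 0.0" --pt "0.011 0 0.012 0 0 0 -0.3" --pt "0.011 0 0.012 0 0 0 -0.5" --pt "0.011 0 0.012 0 0 0 -0.6" --pt "0.011 0 0.012 0 0 0 -0.8" --pt "0.011 0 0.012 0 0 0 -1" --pt "0.011 0 0.012 0 0 0 -1"

```text
clock: 11.35
position: [491.5, 308.9, 188.4]
ee_rot: [0.753, -0.658, 0.0, -0.0]
contact_force: [0.4, -0.7, 3.0]
gripper_width: 14.8
grasp_force: 60.5
```

```bash
python3 go.py 491.6 309 33 7.7
```

```text
clock 11.35 grasp [491.7 308.9  33.4] width 14.752421535422345 gf 60.51051199436188 F [ 0.4 -0.7  3. ] j [ 0.84  0.55 -0.35  0.   -0.67 -0.71]
shift [-0.001 -0.     0.002] turn [-0.0003  0.0001  0.0002]
```

```bash
python3 go.py 482 62 33 4.75
```

```text
clock 11.35 grasp [491.7 308.9  33.4] width 14.752421535422345 gf 60.51051199436188 F [ 0.4 -0.7  3. ] j [ 0.84  0.55 -0.35  0.   -0.67 -0.71]
shift [1.217 0.213 0.002] turn [-0.0003  0.0001  0.0166]
```

>>> carry_out --pt "0.02 0.003 0 0 0 0 -1" --pt "0.06 0.01 0 0 0 0.001 -1" --pt "0.11 0.019 0 0 0 0.002 -1" --pt "0.17 0.03 0 0 0 0.003 -1" --pt "0.23 0.04 0 0 0 0.004 -1" --pt "0.29 0.05 0 0 0 0.005 -1" --pt "0.35 0.061 0 0 0 0.006 -1" --pt "0.41 0.072 0 0 0 0.007 -1" --pt "0.47 0.082 0 0 0 0.008 -1" --pt "0.53 0.093 0 0 0 0.009 -1" --pt "0.58 0.102 0 0 0 0.009 -1" --pt "0.6 0.105 0 0 0 0.009 -1"

```text
clock: 12.85
position: [486.7, 186.3, 188.4]
ee_rot: [0.744, -0.669, 0.0, -0.0]
contact_force: [0.4, 6.1, 5.0]
gripper_width: 14.6
grasp_force: 60.9
```

```bash
python3 go.py 482 62 33 4.75; python3 - <<'E'
from pan import *
grab('top','top3'); pan('top3',(498,90))
p,P=cloud('top3')
E
```

```text
clock 12.85 grasp [486.7 186.4  33.4] width 14.60554563424495 gf 60.90993046760559 F [0.4 6.1 5. ] j [ 0.68  0.48 -0.5  -0.   -0.59 -0.57]
shift [0.616 0.089 0.002] turn [-0.0002  0.0001  0.0073]
top3 rim 102 [497.6  90.7] free [497.6  90.7  47.9]
 handle + 29 mid [489.2 157.4] yaw 0.524 ends [494.  149.1] [483.5 167.3]
 handle - 39 mid [504.9  20.1] yaw 0.294 ends [508.4   8.5] [501.3  32. ]
 gear [493.1  77.3  15.4] 86
```

>>> carry_out --pt "0.02 0.003 0 0 0 0 -1" --pt "0.06 0.009 0 0 0 0.001 -1" --pt "0.11 0.016 0 0 0 0.002 -1" --pt "0.17 0.025 0 0 0 0.003 -1" --pt "0.23 0.033 0 0 0 0.004 -1" --pt "0.29 0.042 0 0 0 0.005 -1" --pt "0.35 0.051 0 0 0 0.006 -1" --pt "0.41 0.059 0 0 0 0.007 -1" --pt "0.47 0.068 0 0 0 0.007 -1" --pt "0.53 0.077 0 0 0 0.007 -1" --pt "0.59 0.086 0 0 0 0.007 -1" --pt "0.615 0.089 0 0 0 0.007 -1"

```text
clock: 14.4
position: [481.8, 62.2, 188.4]
ee_rot: [0.736, -0.677, -0.0, -0.0]
contact_force: [0.5, 6.0, 6.7]
gripper_width: 14.7
grasp_force: 61.1
```

>>> carry_out --pt "0 0 0 0 0 0 -1" --pt "0 0 0 0 0 0 -0.6" --pt "0 0 0 0 0 0 -0.3" --pt "0 0 0 0 0 0 0.0" --pt "0 0 0 0 0 0 0.2" --pt "0 0 0 0 0 0 0.2"

```text
clock: 15.15
position: [481.8, 62.7, 188.0]
ee_rot: [0.736, -0.677, -0.0, 0.0]
contact_force: [0.1, 0.2, -0.1]
gripper_width: 51.4
grasp_force: 0.0
```

>>> carry_out --pt "0 0 -0.1 0 0 0 0.2" --pt "0 0 -0.3 0 0 0 0.2" --pt "0 0 -0.6 0 0 0 0.2" --pt "0 0 -0.9 0 0 0 0.2" --pt "0 0 -0.95 0 0 0 0.2" --pt "0 0 -0.95 0 0 0 0.2"

```text
clock: 15.9
position: [481.6, 62.7, 378.3]
ee_rot: [0.736, -0.677, -0.0, -0.001]
contact_force: [-0.8, -0.6, -0.8]
gripper_width: 51.1
grasp_force: 0.0
```

```bash
python3 - <<'E'
from pan import *
grab('top','top4')
p,P,h=marks('top4'); X,Y,Z=[P[...,i] for i in range(3)]
from can import can
can('top4',(605,-180))
m=(h[...,2]<80)&(Z>22)&(Z<42)&(abs(X-493)<50)&(Y<-60)&(Y>-160); q=P[m][:,:2]
print(len(q)); mm=q.mean(0); w=np.linalg.svd(q-mm)[2][0]; w*=np.sign(w[1]); t=(q-mm)@w; print(mm,np.arctan2(-w[0],w[1]),mm+w*t.min(),mm+w*t.max())
E
python3 go.py 498 -127 220 4.75
```

```text
cap 75 [ 605.01575244 -179.53169722  180.27527289] shoulder 93 [ 605.99969548 -180.12094713  140.50626116] [58.11083222 59.69120549 12.96337759]
125
[ 497.51270342 -106.10047196] 0.10935754745224993 [ 501.40669809 -141.56633159] [492.28334735 -58.47236155]
clock 15.95 grasp [481.1  62.6 222. ] width 50.78357817425883 gf 0.0 F [-1.2 -0.  -0.2] j [ 0.46  0.17 -0.37 -0.   -1.04 -0.38]
shift [ 0.952 -0.003  0.01 ] turn [ 0.0007 -0.      0.0004]
```

>>> carry_out --pt "0.3 0 0 0 0 0 0.2" --pt "0.6 0 0 0 0 0 0.2" --pt "0.9 -0.003 0 0 0 0 0.2" --pt "0.952 -0.003 0 0 0 0 0.2" --pt "0.952 -0.003 0 0 0 0 0.2"

```text
clock: 16.58
position: [498.4, -127.3, 376.1]
ee_rot: [0.736, -0.677, -0.002, 0.001]
contact_force: [0.2, 1.1, 0.4]
gripper_width: 51.1
grasp_force: 0.0
```

>>> carry_out --pt "0 0 0.3 0 0 0 0.2" --pt "0 0 0.6 0 0 0 0.2" --pt "0 0 0.8 0 0 0 0.2" --pt "0 0 0.86 0 0 0 0.2" --pt "0 0 0.89 0 0 0 0.2" --pt "0 0 0.89 0 0 0 0.2"

```text
clock: 17.32
position: [499.3, -126.4, 201.1]
ee_rot: [0.737, -0.676, 0.001, -0.001]
contact_force: [-0.2, 0.3, 0.6]
gripper_width: 51.1
grasp_force: 0.0
```

```bash
python3 go.py 498 -127 33 4.75
```

```text
clock 17.32 grasp [ 499.6 -126.4   46.1] width 51.14607042268677 gf 0.0 F [-0.2  0.3  0.6] j [ 0.07  0.45 -0.5   0.   -0.61  0.02]
shift [0.002 0.007 0.066] turn [-0.0007 -0.0001  0.0008]
```

>>> carry_out --pt "0.002 0.007 0.04 0 0 0 0.2" --pt "0.002 0.007 0.065 0 0 0 0.0" --pt "0.002 0.007 0.065 0 0 0 -0.3" --pt "0.002 0.007 0.065 0 0 0 -0.5" --pt "0.002 0.007 0.065 0 0 0 -0.6" --pt "0.002 0.007 0.065 0 0 0 -0.8" --pt "0.002 0.007 0.065 0 0 0 -1" --pt "0.002 0.007 0.065 0 0 0 -1"

```text
clock: 18.32
position: [497.6, -127.4, 187.5]
ee_rot: [0.736, -0.677, 0.0, -0.0]
contact_force: [0.4, -0.0, 3.9]
gripper_width: 14.6
grasp_force: 60.5
```

```bash
python3 go.py 509 -308 33 4.75
```

```text
clock 18.32 grasp [ 497.8 -127.4   32.5] width 14.59226427764919 gf 60.455167293548584 F [ 0.4 -0.   3.9] j [ 0.07  0.47 -0.52  0.   -0.58  0.02]
shift [ 0.905  0.02  -0.002] turn [-0.0004 -0.0001  0.0006]
```

>>> carry_out --pt "0.02 0 0 0 0 0 -1" --pt "0.06 0.001 0 0 0 0 -1" --pt "0.11 0.002 0 0 0 0 -1" --pt "0.17 0.004 0 0 0 0 -1" --pt "0.23 0.005 0 0 0 0 -1" --pt "0.29 0.006 0 0 0 0 -1" --pt "0.36 0.008 0 0 0 0 -1" --pt "0.43 0.01 0 0 0 0 -1" --pt "0.5 0.011 0 0 0 0 -1" --pt "0.56 0.012 0 0 0 0 -1" --pt "0.59 0.013 0 0 0 0 -1" --pt "0.6 0.013 0 0 0 0 -1"

```text
clock: 19.82
position: [504.5, -247.5, 187.0]
ee_rot: [0.736, -0.677, -0.0, 0.0]
contact_force: [0.7, 4.6, 5.3]
gripper_width: 14.7
grasp_force: 60.7
```

```bash
python3 go.py 508.6 -308 33 4.75;  python3 - <<'E'
from pan import *
grab('top','top5'); pan('top5',(498,-155))
E
```

```text
clock 19.82 grasp [ 504.4 -247.4   32. ] width 14.668885722704417 gf 60.68888068199158 F [0.7 4.6 5.3] j [-0.17  0.53 -0.4  -0.   -0.65  0.25]
shift [ 0.303  0.005 -0.005] turn [0.0002 0.0002 0.0002]
top5 rim 21 [ 440.5 -223.8] free [-185744.4 -238774.7  302653. ]
```

>>> carry_out --pt "0.02 0 0 0 0 0 -1" --pt "0.06 0.001 0 0 0 0 -1" --pt "0.12 0.002 0 0 0 0 -1" --pt "0.18 0.003 0 0 0 0 -1" --pt "0.24 0.004 0 0 0 0 -1" --pt "0.285 0.005 0 0 0 0 -1" --pt "0.305 0.005 0 0 0 0 -1" --pt "0.305 0.005 0 0 0 0 -1"

```text
clock: 20.88
position: [508.6, -308.4, 187.1]
ee_rot: [0.736, -0.677, -0.001, 0.0]
contact_force: [-2.1, 2.2, 5.5]
gripper_width: 14.8
grasp_force: 60.8
```

>>> carry_out --pt "0 0 0 0 0 0 -0.6" --pt "0 0 0 0 0 0 -0.3" --pt "0 0 0 0 0 0 0.0" --pt "0 0 0 0 0 0 0.2" --pt "0 0 -0.05 0 0 0 0.2" --pt "0 0 -0.2 0 0 0 0.2" --pt "0 0 -0.5 0 0 0 0.2" --pt "0 0 -0.8 0 0 0 0.2" --pt "0 0 -0.95 0 0 0 0.2" --pt "0 0 -0.95 0 0 0 0.2"

```text
clock: 22.12
position: [509.1, -308.1, 381.4]
ee_rot: [0.736, -0.676, 0.004, -0.002]
contact_force: [-0.2, 0.2, -0.7]
gripper_width: 51.4
grasp_force: 0.0
```

>>> carry_out --pt "-0.3 1 0 0 0 0 0.2" --pt "-0.3 1 0 0 0 0 0.2" --pt "-0.3 1 0 0 0 0 0.2" --pt "-0.3 1 0 0 0 0 0.2" --pt "-0.3 1 0 0 0 0 0.2"

```text
clock: 22.75
position: [303.5, -264.9, 377.1]
ee_rot: [0.736, -0.677, 0.0, -0.0]
contact_force: [0.4, 0.0, -0.4]
gripper_width: 51.1
grasp_force: 0.0
```

```bash
python3 - <<'E'
from pan import *
from can import can,mark
grab('top','top6'); pan('top6',(501,-216)); can('top6',(605,-180)); mark('top6',(501,-216),50,92); print(arm.read_state()['clock'])
cv2.imwrite('pics/top6b.png',cv2.resize(cv2.imread('pics/top6.png')[100:300,180:450],None,fx=2.9,fy=2.9))
E
python3 go.py 500 -300 250 5
```

```text
top6 rim 105 [ 501.1 -214.4] free [ 501.1 -214.4   48. ]
 handle + 92 mid [ 500.3 -133.9] yaw 1.077 ends [ 584.6 -179.3] [ 477.8 -121.8]
 handle - 90 mid [ 515.7 -296.2] yaw -1.262 ends [ 496.2 -302.4] [ 596.1 -270.5]
 gear [ 496.  -225.9   15.4] 118
cap 75 [ 604.90726786 -179.66304144  179.89660399] shoulder 98 [ 606.16405595 -180.31781295  141.21381167] [57.68497092 59.07945297 11.38159193]
mark [ 5.01086e+02 -2.16564e+02  8.50000e-02  1.59120e+01  6.02740e+01] 260 1.2670594804062851
22.8
clock 22.8 grasp [ 305.  -265.3  222.3] width 51.42619394629102 gf 0.0 F [ 1.  -0.5  0.7] j [-0.31  0.02 -0.54  0.   -1.01  0.39]
shift [ 0.256 -0.958 -0.138] turn [-0.0003 -0.0002 -0.0009]
```

View pics/top6b.png

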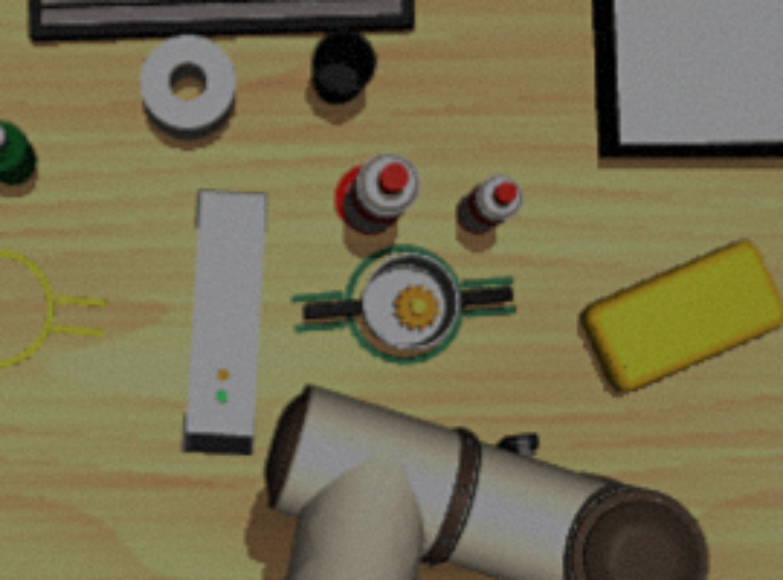

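The pan is centred on the green ring at (405,305), with its handles between the stripes and the gear inside. The can stands on its spot at (385,185), the bystanders haven't moved, and the arm is clear.

```bash
python3 -c "
from bench import arm
print(arm.job_done())"
```

```text
the job is handed in; nothing more can be done
None
```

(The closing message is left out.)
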